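# Shut and latch the reel pen gate

## Robot

A 7-joint arm with a two-finger parallel gripper is mounted at the origin on the work surface. World frame = base frame: x ahead of the robot, y to its left, z up, the work surface at z = 0. Lengths are in mm, angles in degrees, forces in N, time in s.
With the tool pointing down it reaches from about 350 to 775 mm from the base axis. Payload 3.1 kg.
Tool frame: the origin (TCP) lies midway between the tips of the shut fingers; the grasp point (between the pads) lies 19 mm behind it; z points along the fingers, x is the direction in which the jaws open and shut, and the axes are right-handed (so a half turn about z gives the same grasp; the last joint's range is limited). The gripper opens to 85 mm and grips with 20 to 120 N. Pads are 22 mm wide; open, the fingers measure 114 mm over their backs; the gripper's body (76 mm by 85 mm) begins 54 mm behind the grasp point. The pads swing forward as they close: fully open they stand 13 mm farther back than shut.
Start: joints at [-79.624, 17.813, 0.802, 86.603, -0.252, 75.585, -1.558], TCP at [121.499, 536.428, 231.304] pointing down, gripper open.
Joint ranges: [-154.91, 154.91], [-16.99, 109.72], [-72.82, 74.43], [7.12, 147.25], [-82.49, 262.49], [11.32, 116.49], [-174.64, 174.64]. Speed limits (degrees/s): [159.86, 159.86, 180, 180, 180, 180, 180].

## Interface

Orientations are given as a 3x3 rotation matrix whose columns are the frame's x, y, z axes.
In Python, from station import ctrl gives the robot as it stands. The module is installed in compiled form; this text tells all that it offers. Calls block until the motion is done:
- ctrl.move_pose(position, orientation): joint-space move of the TCP to a pose.
- ctrl.line_to(position, vel=150, frame=None): straight line of the TCP; frame=None keeps the orientation; vel is the mean speed in mm/s.
- ctrl.move_joints(angles): joint-space move.
- ctrl.grip(opening, newtons=None): finger opening in mm; newtons is the grip in N (None keeps the last); returns when the fingers have stopped.
- ctrl.dwell(seconds).
- ctrl.solve_ik(position, orientation): joint angles nearest the present ones, or None.
- ctrl.snapshot(name): name is "scene" or "top" or "wrist"; returns a dict with "image" (400x640x3 uint8, red, green, blue), "fx", "fy", "cx", "cy" (pixels), "k1" (the pictures are not rectified: a ray, as slopes to the right and down, at radius r is drawn at 1 + k1 r^2 times it, then the intrinsics apply), "R" (3x3) and "t" (3): a world point X has camera coordinates R X + t. Camera axes: x right, y down, z forward; pixel columns grow to the right and rows downward; lengths in mm; the calibration is good to about 2 mm. A picture is of the moment at which its call begins. There is no depth.
A pose or a line that the arm cannot do raises ctrl.PlanningError and nothing moves.
- ctrl.sign_off(): hands the job in, once; it reports no verdict.
Readings, each from a call of its own:
- ctrl.current_time_s(): time.
- ctrl.current_qpos(): joint angles.
- ctrl.current_joint_velocities(): joint speeds.
- ctrl.current_joint_torque(): joint torques, N m.
- ctrl.current_tcp_pos(): TCP position.
- ctrl.current_tool_rot(): TCP orientation.
- ctrl.current_wrist_force(): force on the tool from outside, world axes, zero at the start.
- ctrl.current_wrist_torque(): the same for the moment, N m.
- ctrl.current_grip_width(): finger opening in mm.
Only numpy, scipy, OpenCV 4.12 (cv2) and the standard library are available. Lean on these libraries where they do the work, as an engineer would, in place of code of your own. Each camera call takes 0.05 s, during which the arm holds its last target. There are 200 camera calls.

## Task

Shut the little gate of the reel pen and latch it: lift the red latch bar, carry it over the yellow lip while the gate is pushed gently against its sprung rubber buffer, and let the bar drop fully home into the notch between lip and buffer. Then let go; never force or slam the gate or the bar against the catch, and leave the reels, the white bin and the brass carrier where they are.

Things in the scene. Friction and masses are not known exactly. Their poses are not given: they have to be found in the camera images.
- pen: Bench-top pen of black steel posts and mesh, fixed, 250 deep, 330 wide, 130 high. Origin on the bench under the middle of the gateway; x points into the pen (away from the robot at zero yaw), y left along the gateway, z up. The shut gate lies in the plane x = 0; hinge at y = +125, catch at y = -125. Never load the catch with over 17 N while the bar is up, or 30 N at any time.
- lip_mark (a point): NOMINAL middle of the top of the catch's yellow lip, 16 thick (pen x), 30 wide, top 112 above the bench; the notch is behind it (+x). The whole catch, lip and buffer, is clamped in slots and truly sits up to 18 mm nearer or farther along pen x than this mark, differently each time: the mark does not show it, so find it by feel or sight.
- pad_mark (a point): NOMINAL middle of the robot-side face of the black rubber buffer (28 wide, from 85 to 165 above the bench), off by the same up to 18 mm as the lip. Sprung: yields to +x at 5 N per mm, up to 18 mm. The bar must press it in 1.4 mm (7 N at the pad) to clear the lip and drop; 10 to 13 N at the pad is about right. Once released it holds the bar against the lip.
- hinge (a point): Hinge axis of the gate at bench height, left end of the gateway (pen x = 0, y = +125); turns with the gate. z up, -y along the gate towards the catch, x the gate's normal (into the pen when shut).
- tab (a point): Grip point in the upper part of the red upright tab on the latch bar. Tab 14 thick (this point's x, the gate's normal), 30 long (y), top 18 above this point, standing 49 above the bar. With the bar down the point is 205 from the hinge axis and 138 above the bench. Turns with gate and bar: -y along the bar to its free end.
- gate (a joint): Angle of the aluminium mesh gate (200 wide, 86 high, 0.8 kg) about its upright hinge, rad: 0 = nominally shut, positive = open towards the robot. Stays where left (friction 0.12 N m). The bar meets the catch 250 from the hinge. Latched it reads -0.08 to +0.08 by the catch's setting, so the angle alone does not tell whether the bar is behind the lip.
- bar (a joint): Angle of the red latch bar (14 thick, 18 high, 0.4 kg) about its level pivot on the gate, rad: 0 = fully down (it falls there by weight), positive = free end up, stop at 0.35. Pivot 40 from the hinge axis, 98 above the bench; free end 275 from the hinge axis. Down, its underside is 89 above the bench; it stands on the lip's top at about 0.12, so lift to about 0.17 to pass.
- reel_black: Empty wire reel with black flanges, 90 across, 50 high, lying flat inside the pen; leave alone. Origin at the centre of its underside.
- reel_white: Empty white wire reel, 90 across, 50 high, lying flat inside the pen; leave alone. Origin at the centre of its underside.
- bin: Open white plastic bin, 120 by 90, 60 high, on the bench before the catch side of the pen; leave alone. Origin at the centre of its underside.
- carrier: Brass terminal carrier with five ribs, 50 by 110, 32 high, on the bench before the hinge side of the pen; leave alone. Origin at the centre of its underside.

How it is judged:
By the outcome, as a careful person would: the job done as asked, in the order asked, and still so for the second after the job is handed in, with the robot touching nothing.
It also fails if it takes over 67 s, if anything falls off the work surface, if the arm or the gripper's body presses on something with over 40 N, if the wrist force passes 120 N, or if a joint passes its speed limit or range.

## Working session

There is one attempt and no reset: what is moved stays moved. The work goes in short steps, each a Python script; the robot and the scene stay as the last script left them, time stands still between calls to the robot, and variables do not carry over. Pictures are saved under pics/ and viewed, about 8 in all and at most 12, crops included, and the job is handed in when it is done.

```bash
mkdir -p pics
cat > h.py <<'E'
import numpy as np, cv2
from station import ctrl
def snap(n,f=None):
    s=ctrl.snapshot(n)
    s['R']=np.array(s['R']);s['t']=np.array(s['t'])
    if f: cv2.imwrite('pics/'+f,cv2.cvtColor(np.asarray(s['image']),cv2.COLOR_RGB2BGR))
    return s
def ray(s,u,v):
    K=np.array([[s['fx'],0,s['cx']],[0,s['fy'],s['cy']],[0,0,1.]])
    p=cv2.undistortPoints(np.array([[[u,v]]],float),K,np.array([s['k1'],0,0,0.]))[0,0]
    return -s['R'].T@s['t'], s['R'].T@np.array([p[0],p[1],1])
def onz(s,u,v,z):
    c,d=ray(s,u,v); return c+d*(z-c[2])/d[2]
def proj(s,X):
    c=s['R']@np.asarray(X,float)+s['t']; a=c[:2]/c[2]; a=a*(1+s['k1']*(a@a))
    return np.array([s['fx']*a[0]+s['cx'],s['fy']*a[1]+s['cy']])
E
python3 - <<'E'
from h import *
import pickle
S={n:snap(n,n+'.png') for n in('scene','top')}
pickle.dump(S,open('S.pkl','wb'))
for n,s in S.items(): print(n,s['fx'],s['k1'],-s['R'].T@s['t'],s['R'][2])
print(ctrl.current_time_s())
a=cv2.imread('pics/scene.png')
E
```

```text
scene 429.4856014949715 -0.11335581570259601 [1318.06157969  419.1293522   597.83146518] [-0.75254675 -0.39203827 -0.52913078]
top 476.69261762442403 -0.12522874182603258 [ 471.21028696    6.50361926 1257.83386534] [ 0.12181505  0.00824769 -0.99251855]
0.1
```

View pics/top.png

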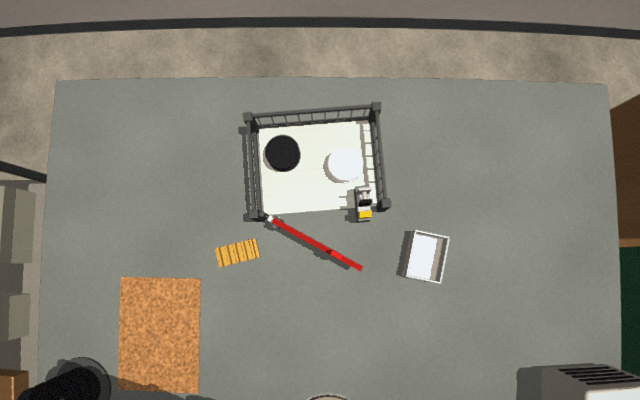

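View pics/scene.png

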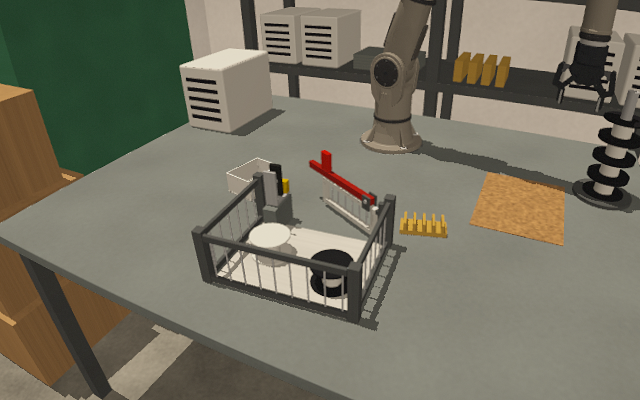

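The top view shows the hinge near (267,218), the red bar running to (361,268), the yellow lip at (364,215) and the black buffer at (364,203). The scene view shows the tab at (326,160). Next I'll measure these and enlarge a crop.

Run:
```python
from h import *
import pickle
S=pickle.load(open('S.pkl','rb'));s=S['top']
im=cv2.imread('pics/top.png'); cv2.imwrite('pics/c1.png',cv2.resize(im[95:295,235:455],None,fx=3.6,fy=3,interpolation=cv2.INTER_CUBIC) if 0 else cv2.resize(im[95:280,235:455],None,fx=3.2,fy=3.2,interpolation=cv2.INTER_CUBIC))
hsv=cv2.cvtColor(im,cv2.COLOR_BGR2HSV)
red=((hsv[...,0]<6)|(hsv[...,0]>174))&(hsv[...,1]>180)&(hsv[...,2]>70)
ys,xs=np.nonzero(red); ok=(ys>200)&(ys<280)&(xs>250)&(xs<380); ys,xs=ys[ok],xs[ok]
P=np.array([onz(s,x,y,107)[:2] for x,y in zip(xs,ys)])
vx,vy,x0,y0=cv2.fitLine(P.astype(np.float32),cv2.DIST_HUBER,0,.01,.01).ravel()
t=(P-[x0,y0])@[vx,vy]; print('bar',vx,vy,x0,y0,'ends',[x0+vx*t.min(),y0+vy*t.min()],[x0+vx*t.max(),y0+vy*t.max()],t.max()-t.min())
yel=(abs(hsv[...,0].astype(int)-25)<6)&(hsv[...,1]>180)&(hsv[...,2]>150)
ys,xs=np.nonzero(yel);ok=(xs>340)&(xs<390)&(ys<230)&(ys>190);ys,xs=ys[ok],xs[ok]
print('lip px',xs.min(),xs.max(),ys.min(),ys.max(),'c',onz(s,xs.mean(),ys.mean(),112))
for u,v in [(249,117),(376,107),(384,204),(254,217)]: print('post',onz(s,u,v,130))
```

```text
bar 0.4724341 0.881366 492.2711 30.545671 ends [np.float64(435.44246298096226), np.float64(-75.47296279724465)] [np.float64(549.6272902589674), np.float64(137.54854726935423)] 241.69471770719156
lip px 359 371 211 217 c [565.48917241 -84.3813538  112.        ]
post [799.92023729 199.48555705 130.        ]
post [ 826.89573001 -111.63749697  130.        ]
post [ 588.11460802 -128.92022934  130.        ]
post [554.69659869 180.2417738  130.        ]
```

View pics/c1.png

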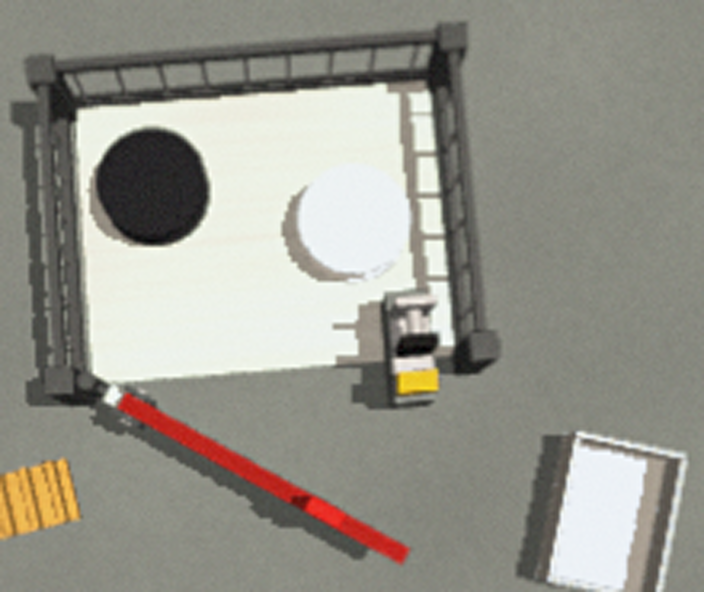

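The crop shows the lip at crop (417,381) with the buffer behind it at (417,345), and the tab top at (325,511). The hinge works out at about (566,166) and the gate is about 33° open. Next I'll move above the tab and look with the wrist camera.

```bash
cat >> h.py <<'E'
H=np.array([566.,166.]); 
def pose(phi,b,up=0.,H=None,r0=205.):
    """phi: world heading angle of gate dir d=(sin,-cos)(phi) ; b bar angle; TCP pose gripping tab, offset 'up' along tab"""
    H=globals()['H'] if H is None else H
    d=np.array([np.sin(phi),-np.cos(phi),0]);z=np.array([0,0,1.]);n=np.array([np.cos(phi),np.sin(phi),0])
    u=-np.sin(b)*d+np.cos(b)*z; a=np.cos(b)*d+np.sin(b)*z
    P=np.array([H[0],H[1],98])+40*d+(r0-40)*a+(40+up)*u
    tz=-u; ty=np.cross(tz,n)
    return P+19*tz, np.column_stack([n,ty,tz])
E
python3 - <<'E'
from h import *
import pickle
S=pickle.load(open('S.pkl','rb'))
print('insul',onz(S['scene'],604,190,0),'tcp px',proj(S['scene'],ctrl.current_tcp_pos()),'tab top',onz(S['top'],336.6,254.7,156))
phi=np.arctan2(-.4724,.8814)
P,R=pose(phi,0); print(P,np.degrees(phi))
P[2]+=130
for s in(1,-1):
    R2=R@np.diag([s,s,1]); q=ctrl.solve_ik(P,R2); print(q)
R=R  # x along +normal
p0=np.array(ctrl.current_tcp_pos()); print('rot',np.round(ctrl.current_tool_rot(),2))
ctrl.line_to(p0+[0,0,70])
best=min((R@np.diag([s,s,1]) for s in(1,-1)),key=lambda M:abs(ctrl.solve_ik(P,M)[6]))
ctrl.move_pose(P,best)
s=snap('wrist','w1.png');pickle.dump(s,open('w1.pkl','wb'))
print(ctrl.current_time_s(),ctrl.current_tcp_pos(),ctrl.current_wrist_force(),'cam',-s['R'].T@s['t'])
E
```

```text
insul [ 70.04677929 669.3153076    0.        ] tcp px [576.75157891 110.7317462 ] tab top [467.51888298 -16.13580847 156.        ]
[469.1593422  -14.68449573 119.        ] -28.189773223192212
[-45.80363671  10.14700786  52.99653608  98.10420898  -8.3412162
  75.89244087 -19.38521713]
[-40.58213085   9.25440655  46.45382017  97.97275277  -6.9082336
  75.72240849 159.0184601 ]
rot [[ 0.22  0.98 -0.  ]
 [ 0.98 -0.22 -0.  ]
 [-0.    0.   -1.  ]]
3.0833 [469.36486056 -13.25865801 248.92278902] [-0.16081608 -0.09310072  0.96359919] cam [503.39573734  49.75998468 391.88700655]
```

View pics/w1.png

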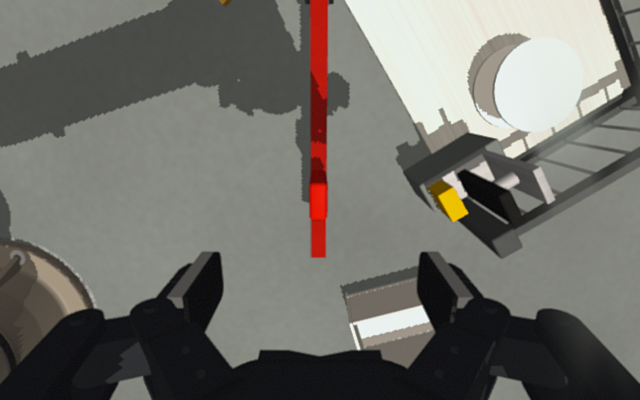

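The wrist view shows the tab at (318,200), the bar end at (318,257), the lip at (449,201) and the buffer face running from about (460,172) to (515,222). I'll refine the positions from these, then descend and grip.

Run:
```python
from h import *
import pickle
s=pickle.load(open('w1.pkl','rb'));im=cv2.imread('pics/w1.png');hsv=cv2.cvtColor(im,cv2.COLOR_BGR2HSV)
red=((hsv[...,0]<6)|(hsv[...,0]>174))&(hsv[...,1]>180)
br=red&(hsv[...,2]>225); n,l,st,c=cv2.connectedComponentsWithStats(br.astype(np.uint8)); i=1+st[1:,4].argmax(); print('tab px',c[i],st[i])
x,y,w,h=st[i,:4]; print('tab top ctr',onz(s,x+w/2-.5,y+h/2-.5,156))
for v in(20,60,250):
    xs=np.nonzero(red[v])[0]; xs=xs[(xs>290)&(xs<345)]; print('bar@',v,xs.min(),xs.max(),onz(s,xs.mean(),v,107))
ys=np.nonzero(red[:,318])[0]; print('end',onz(s,318,ys.max(),107 if 0 else 107))
yel=((abs(hsv[...,0].astype(int)-25)<6)&(hsv[...,1]>180)&(hsv[...,2]>190)).astype(np.uint8)
yel[:,:400]=0;yel[:150]=0;yel[240:]=0
C=max(cv2.findContours(yel,0,2)[0],key=cv2.contourArea); r=cv2.minAreaRect(C); b=cv2.boxPoints(r)
print('lip',r,[onz(s,*p,112)[:2].round(1) for p in b],onz(s,*r[0],112))
cv2.imwrite('pics/c2.png',cv2.resize(im[120:270,390:570],None,fx=4,fy=4,interpolation=cv2.INTER_CUBIC))
```

```text
tab px [318.05966587 202.01670644] [312 186  13  33 419]
tab top ctr [467.81430446 -14.05165447 156.        ]
bar@ 20 311 326 [530.88957125 103.89624938 107.        ]
bar@ 60 311 326 [516.97677295  77.79853041 107.        ]
bar@ 250 312 324 [438.20122424 -68.92977763 107.        ]
end [435.27660302 -74.40732339 107.        ]
lip ((452.5923156738281, 204.16152954101562), (29.89236831665039, 17.73696517944336), 60.2551155090332) [array([557. , -70.2]), array([572.1, -69.2]), array([575.1, -98. ]), array([559.7, -99.3])] [565.96725438 -83.99054737 112.        ]
```

View pics/c2.png

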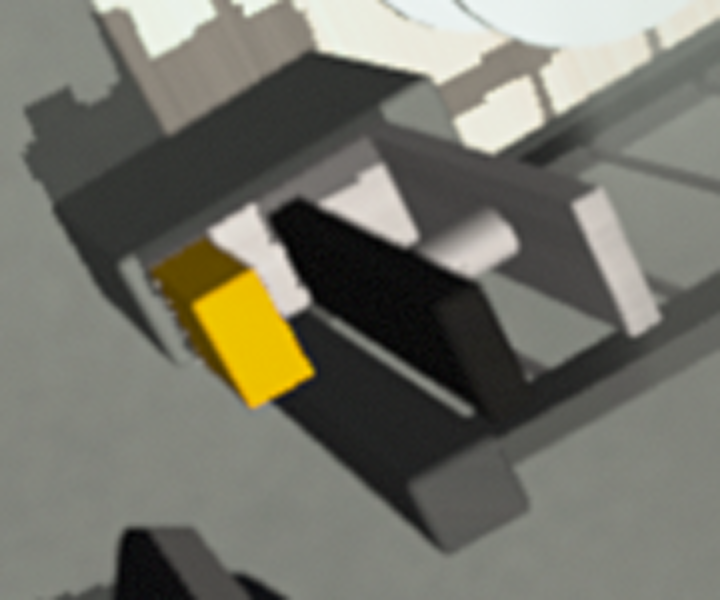

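```bash
sed -i 's/^H=.*/H=np.array([565.,167.])/' h.py
cat >> h.py <<'E'
def st(phi):
    n=np.array([np.cos(phi),np.sin(phi),0]);f=np.array(ctrl.current_wrist_force())
    d=np.array([np.sin(phi),-np.cos(phi),0]); return [round(float(x),1) for x in (f@n,f@d,f[2])]
def go(phi,b,up=3.,vel=80):
    P,R=pose(phi,b,up); ctrl.line_to(P,vel,R)
E
python3 - <<'E'
from h import *
phi=np.radians(-28.2)
R=np.array(ctrl.current_tool_rot()); P,Rg=pose(phi,0,3); print(R[:,0]@Rg[:,0])
ctrl.grip(50)
ctrl.line_to(P+[0,0,60],100,Rg); ctrl.line_to(P,60)
print('free',st(phi),ctrl.current_tcp_pos()-P)
ctrl.grip(0,30); print('gripped',ctrl.current_grip_width(),st(phi))
for b in np.linspace(.03,.18,6):
    go(phi,b,vel=40); print(round(b,2),st(phi))
snap('scene','s2.png'); snap('wrist','w2.png'); print(ctrl.current_time_s())
a=cv2.imread('pics/s2.png')[110:290,190:450];b=cv2.imread('pics/w2.png')
cv2.imwrite('pics/m2.png',np.vstack([cv2.resize(a,(400,277)),cv2.resize(b,(400,250))]))
E
```

```text
0.9999953446028311
free [0.2, 0.1, 0.3] [ 0.39405417 -0.08933183  0.37850337]
gripped 13.548206294488596 [-0.8, 0.6, 2.2]
0.03 [-0.0, 0.1, -0.6]
0.06 [-0.2, 1.9, -0.2]
0.09 [0.3, 0.9, -0.4]
0.12 [-0.8, 0.5, -1.1]
0.15 [-0.1, 1.3, -0.9]
0.18 [-0.1, 0.7, -0.7]
7.65
```

View pics/m2.png

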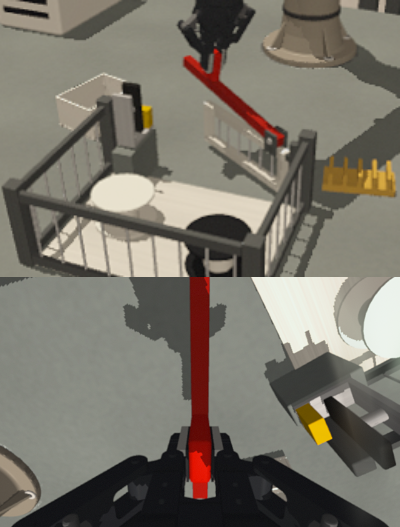

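The bar is held and lifted clear (tab in the jaws at wrist crop (200,465)). Next I'll swing the gate, then ease it into the buffer while watching the force.

Run:
```python
from h import *
def F(phi,n=4):
    a=[]
    for _ in range(n): ctrl.dwell(.04); a.append(st(phi))
    return np.mean(a,0).round(1)
for p in range(-26,1,2):
    phi=np.radians(p); go(phi,.18,vel=70); 
    if p%6==-2%6 or p>-4: print(p,st(phi))
    if abs(st(phi)[0])>6: print('unexpected'); raise SystemExit
f0=F(phi)[0]; print('base',F(phi))
p=0.
while p<6.5:
    p+=.25 if p<2 else .1; phi=np.radians(p); go(phi,.18,vel=15); f=F(phi)
    if abs(f[0]-f0)>1.5: print(round(p,2),f)
    if abs(f[0])>=13 : break
print(p,ctrl.current_time_s(),ctrl.current_tcp_pos()-pose(phi,.18,3)[0])
s=snap('wrist','w3.png')
```

```text
-26 [-0.5, 0.0, -1.1]
-20 [0.3, -0.8, -1.5]
-14 [0.2, -0.0, -1.3]
-8 [0.1, -0.1, -1.9]
-2 [-0.2, -0.2, -1.7]
0 [-0.3, -1.4, -1.7]
base [-0.2 -1.5 -2.3]
3.3 [-2.  -4.5 -3.4]
3.4 [-2.3 -4.8 -2.9]
3.5 [-2.8 -5.2 -2.4]
3.6 [-3.4 -5.2 -2.8]
3.7 [-4.2 -5.9 -1.7]
3.8 [-5.2 -5.4 -1.5]
3.9 [-5.1 -6.  -1.4]
4.0 [-6.2 -6.  -0.6]
4.1 [-6.3 -6.8 -0.5]
4.2 [-7.  -6.6 -0.2]
4.3 [-6.7 -6.1  0.5]
4.4 [-7.6 -7.   0.4]
4.5 [-8.6 -6.7  0.4]
4.6 [-8.6 -6.8  0.7]
4.7 [-9.5 -7.2  1.2]
4.8 [-9.5 -7.4  1.4]
4.9 [-10.5  -7.4   2.2]
5.0 [-10.7  -7.1   2.5]
5.1 [-11.4  -7.    2.2]
5.2 [-11.8  -7.4   3. ]
5.3 [-12.3  -7.4   3.1]
5.4 [-12.5  -7.7   3.6]
5.5 [-12.8  -7.6   3.4]
5.6 [-13.4  -7.9   3.8]
5.599999999999996 29.825 [-5.67399809 -0.48184754 -0.62299751]
```

View pics/w3.png

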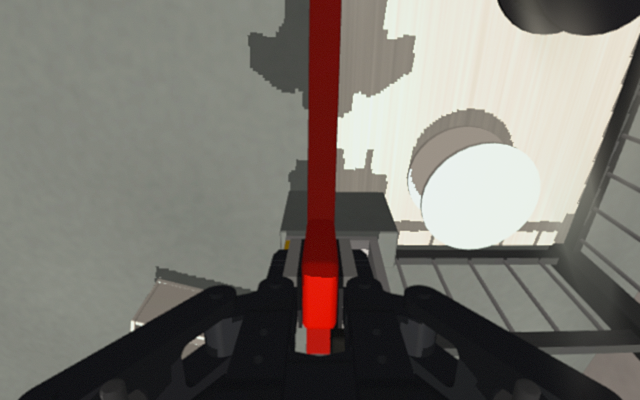

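Run:
```python
from h import *
phi=np.radians(5.6)
print('Mz',ctrl.current_wrist_torque(), st(phi))
for b in (.16,.14,.125,.11,.095,.08,.06,.04,.02,0):
    go(phi,b,vel=30); ctrl.dwell(.05); f=st(phi); e=ctrl.current_tcp_pos()-pose(phi,b,3)[0]
    print(b,f,e.round(1),np.round(ctrl.current_wrist_torque()[2],2))
    if f[2]>9 or f[0]<-18: print('stop');break
print(ctrl.current_time_s())
```

```text
Mz [ 1.44828279  2.07383725 -1.24036022] [-14.0, -8.1, 3.7]
0.16 [-12.2, -7.4, 0.9] [-5.9 -0.7 -1.2] -1.05
0.14 [-13.0, -5.6, 0.5] [-6.  -0.7 -1.3] -1.01
0.125 [-13.6, -6.9, 1.0] [-6.  -0.6 -1.2] -0.97
0.11 [-13.3, -6.7, 1.5] [-6.  -0.6 -1.2] -0.95
0.095 [-13.1, -6.6, 1.7] [-6.  -0.6 -1.1] -0.89
0.08 [-13.0, -6.9, 1.8] [-6.1 -0.6 -1.1] -0.9
0.06 [-12.4, -7.0, 0.6] [-6.1 -0.6 -1.2] -0.91
0.04 [-12.6, -7.3, 1.4] [-6.2 -0.5 -1.2] -0.86
0.02 [-13.0, -6.7, 2.2] [-6.2 -0.5 -1.1] -0.79
0 [-13.7, -9.3, 7.4] [-5.8 -0.1  0.1] -0.86
32.925
```

The bar went down past the lip's height with no standing force and bottomed at 0. Next I'll ease the push off, check that the lip retains it, and look before letting go.

Run:
```python
from h import *
for p in np.arange(5.4,2.0,-.3):
    phi=np.radians(p); go(phi,0.,vel=25); ctrl.dwell(.05); f=st(phi)
    print(round(p,1),f,np.round(ctrl.current_wrist_torque()[2],2))
    if f[0]>-0.8: break
ctrl.grip(36); ctrl.dwell(.2); print('open',st(phi),ctrl.current_grip_width(),ctrl.current_time_s())
P=ctrl.current_tcp_pos(); ctrl.line_to(P+np.array([0,0,90]),80)
snap('wrist','w4.png'); snap('scene','s4.png'); print(ctrl.current_time_s())
a=cv2.imread('pics/s4.png')[110:290,190:450];b=cv2.imread('pics/w4.png')
cv2.imwrite('pics/m4.png',np.vstack([cv2.resize(a,(480,300)),cv2.resize(b[:370],(480,278))]))
```

```text
5.4 [-13.4, -7.2, 4.9] -0.71
5.1 [-11.3, -8.2, 5.6] -0.64
4.8 [-9.8, -8.4, 4.1] -0.54
4.5 [-7.6, -7.0, 4.2] -0.39
4.2 [-6.0, -6.1, 1.5] -0.21
3.9 [-3.9, -5.5, 0.3] 0.03
3.6 [-0.6, -5.4, -1.8] 0.28
open [-0.2, 0.8, 0.4] 36.243179390108814 35.5667
36.9417
```

View pics/m4.png

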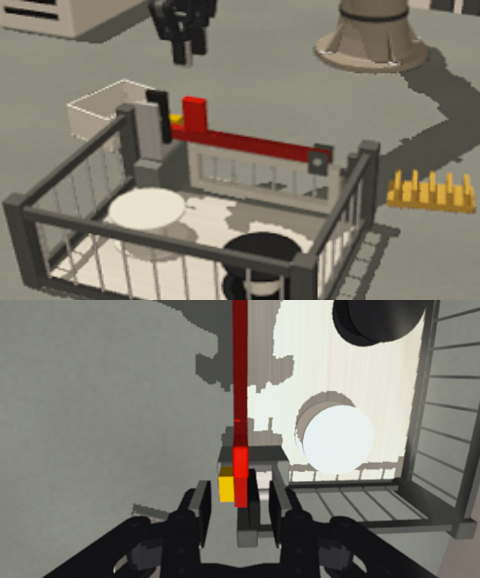

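The bar lies between the yellow lip and the black buffer, and looks level. I'll check the tab's height in numbers, then hand in.

Run:
```python
from h import *
P=ctrl.current_tcp_pos(); ctrl.line_to(P+np.array([-60,0,80]),120)
s=snap('scene'); hsv=cv2.cvtColor(np.asarray(s['image']),cv2.COLOR_RGB2HSV)
red=((hsv[...,0]<6)|(hsv[...,0]>174))&(hsv[...,1]>180)&(hsv[...,2]>60)
red=red[110:290,190:450]; ys,xs=np.nonzero(red); ys=ys+110;xs=xs+190
print('tab top row',ys.min(),'cols',xs[ys<=ys.min()+2].mean())
phi=np.radians(3.5);d=np.array([np.sin(phi),-np.cos(phi)])
for b in(0,.05,.12):
    r=40+165*np.cos(b)-58*np.sin(b);z=98+165*np.sin(b)+58*np.cos(b)
    print(b,proj(s,[*(H+r*d),z]).round(1))
print(ctrl.current_time_s(),ctrl.current_wrist_force())
```

```text
tab top row 168 cols 294.1
0 [295.1 167.8]
0.05 [296.1 164.8]
0.12 [297.8 160.7]
37.975 [-0.34685583  0.35354925 -0.83046976]
```

```bash
python3 -c "
from station import ctrl
ctrl.sign_off()"
```

```text
the job is handed in; nothing more can be done
```

The gate is shut and latched, and I handed the job in at about 38 s. I gripped the tab, lifted the bar to 0.18 rad and swung the gate shut. I pressed it into the buffer with 13–14 N at the tab, lowered the bar behind the lip, eased the push off and let go.

**Last checks:**
- **Bar position:** the pictures show the bar between the yellow lip and the black buffer.
- **Bar height:** the tab top is at row 168, against 167.8 expected for fully down and 160.7 for standing on the lip.
- **Robot clear:** the wrist force was close to zero with the gripper withdrawn.
- **Other things:** I did not touch the reels, bin or carrier, and they looked unmoved in the last pictures, but I did not measure their positions.

**One uncertainty:** the force at the pad while the bar was up is not certain. The tab force alone gives about 10–11 N. Counting the twist I measured at the wrist, it may have reached about 15 N, which is above the suggested 10–13 N but under the 17 N limit. The arm yielded about 6 mm under this load, so I judged it by force and not by position.

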